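# Hover the stencil over the wet lid

## Robot

A 6-joint arm with a two-finger parallel gripper is mounted at the origin on the work surface. World frame = base frame: x ahead of the robot, y to its left, z up, the work surface at z = 0. Lengths are in m, angles in rad, forces in N, time in s.
With the tool pointing down it reaches from about 0.35 to 0.85 m from the base axis. Payload 8.1 kg.
Tool frame: the origin (TCP) lies where the fingers leave the gripper's body, on its centre line; the fingertips stand 84 mm ahead of it and the grasp point (between the pads) lies 65 mm ahead of it; z points along the fingers, y is the line along which they close (so a half turn about z gives the same grasp; the last joint's range is limited). The gripper opens to 93 mm and grips with 3 to 60 N. Pads are 15 mm wide; open, the fingers measure 128 mm over their backs; the gripper's body (75 mm by 188 mm) begins 65 mm behind the grasp point.
Start: joints at [1.117, 0.13, 1.488, -0, 1.523, -0.085], TCP at [0.216, 0.56, 0.303] pointing down, gripper open.
Joint ranges: [-2.96, 2.96], [-0.89, 2.26], [0.02, 2.5], [-1.34, 4.48], [0, 2.73], [-2.66, 2.66]. Speed limits (rad/s): [2.39, 2.39, 2.79, 3.14, 3.14, 3.14].

## Interface

Orientations are given as a rotation vector (axis times angle).
In Python, from station import r gives the robot as it stands. The module is installed in compiled form; this text tells all that it offers. Calls block until the motion is done:
- r.goto(position, orientation): joint-space move of the TCP to a pose.
- r.line_to(position, rot=None, velocity=0.15, f_stop=None): straight line of the TCP; rot=None keeps the orientation; velocity is the mean speed in m/s. With f_stop (N) it stops when the force on the tool has changed by that much, and returns True; else False.
- r.set_joints(angles): joint-space move.
- r.command_gripper(opening, grip_force=None): finger opening in m; grip_force is the grip in N (None keeps the last); returns when the fingers have stopped.
- r.pause(seconds).
- r.ik(position, orientation): joint angles nearest the present ones, or None.
- r.get_obs(): the state.
- r.capture(name): name is "scene" or "top" or "wrist"; returns a dict with "img" (400x640x3 uint8, red, green, blue), "fx", "fy", "cx", "cy" (pixels), "rvec" (rotation vector, rad) and "tvec" (3), from world to camera coordinates, as OpenCV has them; the wrist camera has in their place "mount" (4x4, takes a point from camera to tool coordinates, whose origin is the TCP and whose axes are the flange's). Camera axes: x right, y down, z forward; pixel columns grow to the right and rows downward; lengths in m; the calibration is good to about 2 mm. A picture is of the moment at which its call begins: read the wrist's pose just before it. There is no depth.
A pose or a line that the arm cannot do raises r.IKError and nothing moves.
- r.sign_off(): hands the job in; it is judged then, once.
The state is a dict: "t": time; "joint_pos": joint angles; "dq": joint speeds; "joint_efforts": joint torques, N m; "tool_pos": TCP position; "ee_rot": TCP orientation; "contact_force": force on the tool from outside, world axes, zero at the start; "ft_torque": the same for the moment, N m; "finger_gap": finger opening in m; "gripper_force": force on a finger pad.
Only numpy, scipy, OpenCV 4.12 (cv2) and the standard library are available. Lean on these libraries where they do the work, as an engineer would, in place of code of your own. Each camera call takes 0.05 s, during which the arm holds its last target. There are 200 camera calls.

## Task

Pick up the blue stencil by its wooden grip, squeezing the grip gently with no more than about 20 N, lift it and carry it across over the top of the caddy of paint pots to the wooden box. Stop with it hovering about one centimetre above the wet white panel on the box's lid, level, centred on the panel and with its edges lined up with the panel's, and finish there, still holding the stencil quite still in the air. The paint is wet, so nothing may touch the box at any time, and the caddy, the pots, the sanding blocks, the paint tin and the brush must be left alone.

Things in the scene. Friction and masses are not known exactly. Their poses are not given: they have to be found in the camera images.
- stencil: the stencil: a rigid blue plastic sheet 140 (its x) by 100 (its y) by 4 mm with cut-outs, lying flat on the cork mat; on its middle stands a pale wooden grip block 60 (x) by 22 (y) by 46 mm tall, so its top is 50 mm above the sheet's underside. Pinch the block across its 22 mm width (along y). Origin: centre of the sheet's underside, z up. Weighs about 110 to 230 g. The grip is only lightly glued: it must be squeezed with no more than about 20 N
- mat: thin cork mat 190 (x) by 150 (y) by 6 mm, fixed to the table, on which the stencil lies at the start; origin at the centre of its underside, on the table. It lies on one side (left or right) of the caddy, the box on the other
- keepbox: shut brown wooden box, fixed; body 220 (x) by 155 (y) mm, dark lid 230 (x) by 165 (y) mm with its flat top 100 mm above the table. Origin: centre of its underside, on the table. Nothing may touch it
- panel (a point): centre of the wet white rectangle, 140 (x) by 100 (y) mm, on the lid's top surface, 100 mm above the table; z up, axes those of the box. The stencil has the same outline; either way round (half a turn) is equally good
- caddy: open pale wooden caddy, fixed, 300 (x) by 92 (y) by 60 mm tall, between mat and box, with four cells in a row along its x, each holding a paint pot; origin at the centre of its underside, on the table
- caddy_top (a point): point above the middle of the caddy, 115 mm above the table, just over the lids of the pots; axes those of the caddy. The stencil must cross the caddy's long middle line, above this height, between its two ends
- pot0: closed jar of white paint and white lid, 56 mm across, 105 mm tall, standing loose in a cell of the caddy, its top 112 mm above the table; origin at the centre of its underside; leave it alone
- pot1: closed jar of green paint and green lid, 56 mm across, 105 mm tall, standing loose in a cell of the caddy, its top 112 mm above the table; origin at the centre of its underside; leave it alone
- pot2: closed jar of orange paint and orange lid, 56 mm across, 105 mm tall, standing loose in a cell of the caddy, its top 112 mm above the table; origin at the centre of its underside; leave it alone
- pot3: closed jar of yellow paint and yellow lid, 56 mm across, 105 mm tall, standing loose in a cell of the caddy, its top 112 mm above the table; origin at the centre of its underside; leave it alone
- sander0: grey sanding block 100 by 70 by 26 mm, loose, beyond the far end of the caddy; origin at the centre of its underside; leave it alone
- sander1: black sanding block 70 by 100 by 26 mm, loose, beyond the far end of the caddy, a little to the left; origin at the centre of its underside; leave it alone
- tin: paint tin 90 mm across, 110 mm tall, loose, at the far left; origin at the centre of its underside; leave it alone
- brush: paint brush lying loose at the far right, crosswise, 20 mm high; origin about its middle; leave it alone

How it is judged:
On the way, in this order (a step that is already met when the one before it is completed fails the run):
1. the stencil has been lifted off the mat by the gripper (height (world z) of stencil above 0.04 m and contact force between stencil and the fingers above 0.5 N and contact force between stencil and mat below 0.1 N), for 0.1 s.
2. the stencil crosses the caddy above the pots (x of stencil in the frame of caddy_top between -0.17 and 0.17 m and y of stencil in the frame of caddy_top between -0.05 and 0.05 m and height (world z) of stencil above 0.112 m), for 0.04 s.
At the end, for the whole second after the job is handed in: The stencil is held still by the gripper over the panel: its centre within 8 mm of the panel's centre in plan, its underside 4 to 18 mm above the lid, level within 0.06 rad, its long side within 0.09 rad of the panel's long side, touching nothing but the fingers (horizontal distance between stencil and panel below 0.008 m and z of stencil in the frame of panel between 0.004 and 0.018 m and angle between stencil's own z axis and vertical below 0.06 rad and angle between the x axis of stencil and the x axis of panel, either way round below 0.09 rad and contact force between stencil and the fingers above 0.5 N and contact force between stencil and keepbox below 0.1 N and linear speed of stencil below 0.02 m/s and angular speed of stencil below 0.15 rad/s); the arm keeps its last pose, push and grip.
It fails at once if the stencil is squeezed too hard: both fingers together over 60 N, about 30 N on each side (contact force between the fingers and stencil above 60 N).
It fails at once if something touches the box with its wet paint (contact force between anything else and keepbox above 0.5 N).
It fails at once if the caddy is struck (contact force between any of stencil, the fingers, the arm and caddy above 2 N).
It fails at once if a pot or another bystander is disturbed (distance of any of pot0, pot1, pot2, pot3, sander0, sander1, tin, brush from where it was at the start of the episode above 0.015 m or angle between any of pot0, pot1, pot2, pot3, tin's own z axis and vertical above 0.25 rad).
It also fails if it takes over 45 s, if anything falls off the work surface, if the arm or the gripper's body presses on something with over 40 N, if the wrist force passes 120 N, or if a joint passes its speed limit or range.

## Working session

There is one attempt and no reset: what is moved stays moved. The work goes in short steps, each a Python script; the robot and the scene stay as the last script left them, time stands still between calls to the robot, and variables do not carry over. Pictures are saved under pics/ and viewed, at most 10 in all, crops included, and the job is handed in when it is done.

```bash
mkdir -p pics; python3 - <<'E'
from station import r
import cv2,numpy as np
for n in("scene","top"):
    c=r.capture(n); cv2.imwrite(f"pics/{n}0.png",c["img"][:,:,::-1]); np.savez(n+"0.npz",**c)
    R,_=cv2.Rodrigues(np.array(c["rvec"],float)); print(n,c["fx"],c["cx"],c["cy"],-R.T@np.array(c["tvec"]).ravel())
o=r.get_obs(); print(o["t"],o["tool_pos"],o["ee_rot"],o["finger_gap"])
E
```

```text
scene 486.45106085826626 318.4692321385417 194.67251242868807 [ 1.19919627 -0.3771347   1.04055332]
top 419.8417144780283 317.2884798292024 202.59659590877646 [0.51730991 0.0063081  0.97420193]
0.1 [0.2161186  0.55933884 0.3018201 ] [-5.75931518e-01 -3.08787237e+00  2.42614139e-03] 0.09327525684640306
```

View pics/top0.png

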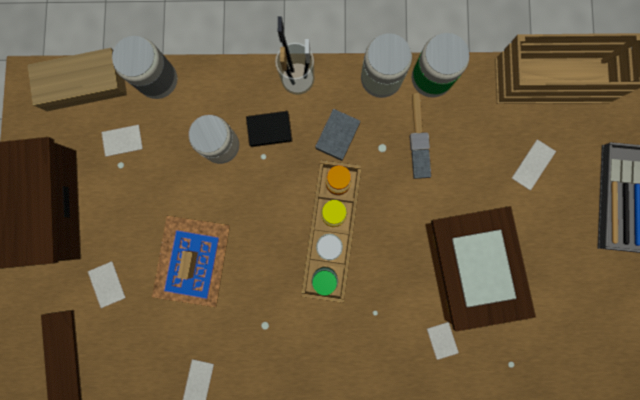

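View pics/scene0.png

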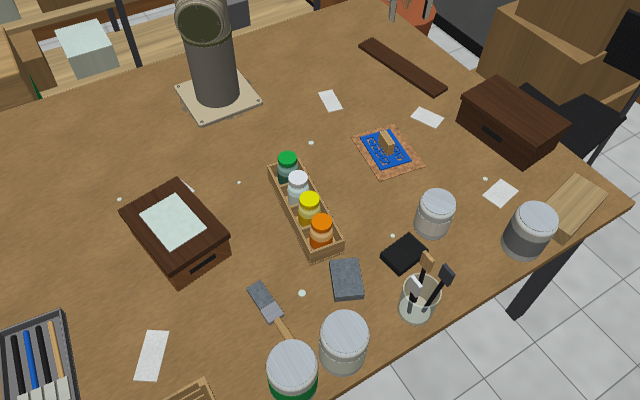

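The top view shows the stencil at about (193,265) on the mat, the caddy from (338,165) to (325,298), and the panel at about (484,268). The scene view agrees with this layout. I'll measure by rays onto planes.

```bash
cat > h.py <<'E'
import cv2,numpy as np
from scipy.spatial.transform import Rotation as Ro
def rays(c,px,z,pose=None):
    """pixels -> world points on plane z; pose=(tool_pos, ee_rot) for the wrist camera"""
    K=np.array([[c["fx"],0,c["cx"]],[0,c["fy"],c["cy"]],[0,0,1]],float)
    if pose is None:
        R=cv2.Rodrigues(np.array(c["rvec"],float))[0].T; C=-R@np.array(c["tvec"],float).ravel()
    else:
        T=np.eye(4);T[:3,:3]=Ro.from_rotvec(pose[1]).as_matrix();T[:3,3]=pose[0]
        T=T@np.array(c["mount"]);R=T[:3,:3];C=T[:3,3]
    px=np.asarray(px,float).reshape(-1,2)
    d=np.c_[px,np.ones(len(px))]@np.linalg.inv(K).T@R.T
    return C+d*((z-C[2])/d[:,2])[:,None]
def mask(img,kind):
    h=cv2.cvtColor(np.ascontiguousarray(img),cv2.COLOR_RGB2HSV)
    lo,hi={"blue":((100,120,50),(130,255,255)),"white":((0,0,150),(179,45,255)),
           "whiteg":((30,0,150),(110,45,255))}[kind]
    return cv2.inRange(h,lo,hi)
def rect(c,kind,z,roi=None,pose=None,join=True):
    m=mask(c["img"],kind)
    if roi: k=np.zeros_like(m);k[roi[1]:roi[3],roi[0]:roi[2]]=1;m*=k
    cs,_=cv2.findContours(m,cv2.RETR_EXTERNAL,cv2.CHAIN_APPROX_NONE)
    p=np.vstack([q for q in cs if len(q)>15]) if join else max(cs,key=cv2.contourArea)
    w=rays(c,p,z,pose)[:,:2]
    ct,(a,b),_=q=cv2.minAreaRect((w*1000).astype(np.float32))
    bx=cv2.boxPoints(q); e=bx[1]-bx[0]; f=bx[2]-bx[1]
    l=e if np.linalg.norm(e)>np.linalg.norm(f) else f
    return np.array(ct)/1000,sorted((a,b)),np.arctan(l[1]/l[0]) if l[0] else np.pi/2
E
python3 - <<'E'
from h import *
t=dict(np.load("top0.npz"));s=dict(np.load("scene0.npz"))
print("st",rect(t,"blue",.01,(150,215,235,305)),rect(s,"blue",.01,(340,110,430,185)))
print("pan",rect(t,"white",.1,(440,220,525,315),join=False),rect(s,"white",.1,(130,185,215,260),join=False))
print("caddy ends",rays(t,[(321,163),(359,168),(304,297),(342,302)],.06))
print("box lid",rays(t,[(433,222),(511,207),(534,318),(455,328)],.1))
print("tin etc",rays(t,[(210,135)],.11), rays(t,[(386,55)],.11))
E
```

```text
st (array([0.46788632, 0.31940225]), [99.18824768066406, 138.54774475097656], np.float32(-0.16519916)) (array([0.46756122, 0.3213273 ]), [100.26663970947266, 140.83419799804688], np.float32(-0.16564399))
pan (array([ 0.46754242, -0.31189508]), [98.49131774902344, 138.6508331298828], np.float32(0.17859095)) (array([ 0.46595242, -0.31063538]), [100.19522094726562, 140.01451110839844], np.float32(0.17808384))
caddy ends [[ 0.69226849  0.02138774  0.06      ]
 [ 0.68098149 -0.06224112  0.06      ]
 [ 0.40114221  0.05717312  0.06      ]
 [ 0.39114517 -0.02417104  0.06      ]]
box lid [[ 0.56049795 -0.21129834  0.1       ]
 [ 0.59180362 -0.37214174  0.1       ]
 [ 0.3675453  -0.4089222   0.1       ]
 [ 0.34660658 -0.25051543  0.1       ]]
tin etc [[0.74309516 0.25541412 0.11      ]] [[ 0.91577506 -0.11744292  0.11      ]]
```

```bash
cat >> h.py <<'E'
def down(yaw):
    y=np.array([-np.sin(yaw),np.cos(yaw),0]);z=np.array([0,0,-1.])
    return Ro.from_matrix(np.c_[np.cross(y,z),y,z]).as_rotvec()
E
python3 - <<'E'
from h import *
from station import r
r.command_gripper(.093,15)
r.goto([.4677,.3204,.26],down(-.165)); r.pause(.3)
o=r.get_obs();c=r.capture("wrist")
p=(o["tool_pos"],o["ee_rot"]);print(p,o["t"],o["contact_force"])
print(rect(c,"blue",.01,pose=p))
cv2.imwrite("pics/w1.png",c["img"][:,:,::-1]);c["p"]=np.array(p);np.savez("w1.npz",**c)
for q in ([.52,0,.27],0.),([.4667,-.3112,.206],.178):print(r.ik(q[0],down(q[1])))
E
```

```text
(array([0.46731805, 0.32107985, 0.26008658]), array([2.57066596e-01, 3.13096320e+00, 1.96969490e-04])) 1.9333 [-0.04285525  0.47725133 -0.3857168 ]
(array([0.46740649, 0.32129654]), [99.3960189819336, 138.20217895507812], np.float32(-0.1647675))
[-0.09862133 -0.06941324  1.75200482  0.          1.45900107 -1.66941766]
[-6.79503972e-01  9.18850114e-02  1.70918831e+00 -4.44089210e-16
  1.34051933e+00 -2.42830030e+00]
```

View pics/w1.png

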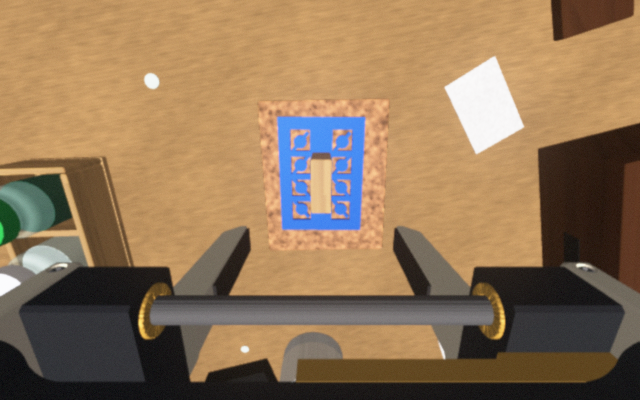

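The wrist view agrees with both fixed cameras: the stencil is at about (321,173) px with the grip in its middle. I'll descend, grip and lift.

```bash
python3 - <<'E'
from h import *
from station import r
def st(s):
    o=r.get_obs();print(s,o["t"],o["tool_pos"].round(4),o["finger_gap"],o["gripper_force"],np.round(o["contact_force"],2))
w=down(-.165)
r.line_to([.4677,.3208,.13],w,.12)
print(r.line_to([.4677,.3208,.102],w,.05,f_stop=6)); st("down")
r.command_gripper(.015,15); r.pause(.3); st("grip")
r.line_to([.4677,.3208,.16],w,.06); r.pause(.3); st("lift")
c=r.capture("wrist");o=r.get_obs();p=(o["tool_pos"],o["ee_rot"])
print(rect(c,"blue",.068,pose=p))
cv2.imwrite("pics/w2.png",c["img"][:,:,::-1])
E
```

```text
False
down 3.925 [0.4677 0.3208 0.1019] 0.09276776474959293 0.0 [0.31 0.15 1.02]
grip 5.325 [0.4677 0.3208 0.102 ] 0.022032180258346284 14.999681264162064 [-0.88 -1.04 -0.54]
lift 6.7417 [0.4676 0.3207 0.1597] 0.021524311764542486 14.999526590108871 [ 0.49  0.02 -2.36]
(array([0.44635052, 0.32500357]), [95.47090148925781, 99.90477752685547], np.float32(1.4066514))
```

View pics/w2.png

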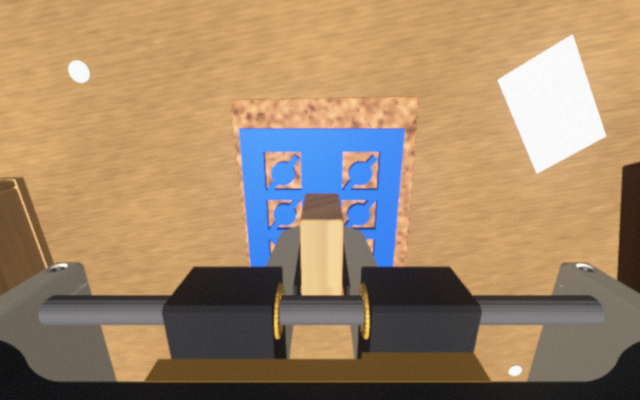

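The wrist view shows the stencil held and lifted square in the fingers, with its far edge at row about 128, columns 240–405. Next is the carry to a height above the panel.

```bash
python3 - <<'E'
from h import *
from station import r
def st(s):
    o=r.get_obs();print(s,o["t"],o["tool_pos"].round(4),o["finger_gap"],o["gripper_force"],np.round(o["contact_force"],2),o["joint_pos"].round(2))
r.line_to([.4677,.3208,.28],down(-.165),.12)
r.line_to([.51,0,.28],down(0),.13); st("mid")
r.line_to([.4667,-.3112,.28],down(.178),.13); r.pause(.5); st("over")
for n in("scene","top"):
    c=r.capture(n);cv2.imwrite(f"pics/{n}1.png",c["img"][:,:,::-1]);np.savez(n+"1.npz",**c)
E
```

```text
mid 10.5833 [5.1e-01 4.0e-04 2.8e-01] 0.022000101871432854 14.999487698078156 [ 0.22  0.9  -2.48] [-0.1  -0.1   1.77  0.    1.48 -1.67]
over 13.65 [ 0.4667 -0.3112  0.28  ] 0.02202730810930263 14.999553859233856 [-0.15  0.55 -2.47] [-0.68  0.04  1.63  0.    1.48 -2.43]
```

View pics/scene1.png

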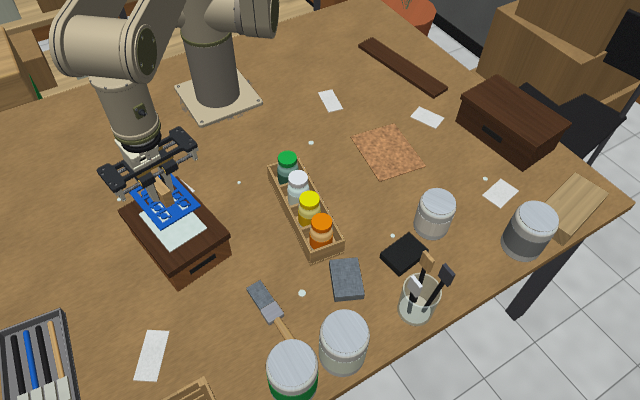

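View pics/top1.png

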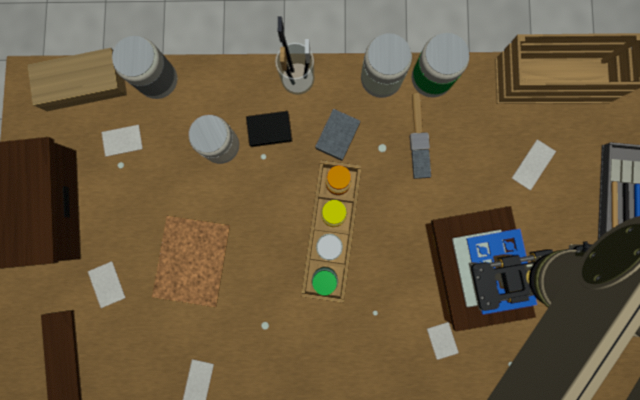

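Both views show the stencil hovering over the box: about (165,203) px in the scene view and (500,272) px in the top view, with everything else in place. I'll measure the sheet (top face at z=0.188), then lower it to a few centimetres above and check again.

```bash
python3 - <<'E'
from h import *
from station import r
def look(z):
    for n,roi in("scene",(80,140,240,280)),("top",(420,200,570,330)):
        print(n,rect(r.capture(n),"blue",z,roi))
    o=r.get_obs();c=r.capture("wrist");p=(o["tool_pos"],o["ee_rot"])
    m=mask(c["img"],"blue");m[:60]=0
    k=cv2.findContours(m,cv2.RETR_EXTERNAL,cv2.CHAIN_APPROX_NONE)[0];k=max(k,key=cv2.contourArea)[:,0]
    # far sheet corners seen by the wrist, in the tool frame (expected x -+.07, y +-.05)
    w=rays(c,[k[np.argmin(k.sum(1))],k[np.argmin(k[:,1]-k[:,0])]],z,p)
    print("tool",((w-p[0])@Ro.from_rotvec(p[1]).as_matrix()).round(4).tolist());return c
look(.188)
r.line_to([.4667,-.3112,.236],down(.178),.05);r.pause(.5)
c=look(.144); cv2.imwrite("pics/w3.png",c["img"][:,:,::-1])
o=r.get_obs();print(o["t"],o["tool_pos"],o["contact_force"])
E
```

```text
scene (array([ 0.46873599, -0.31055548]), [100.79942321777344, 137.86557006835938], np.float32(0.17878604))
top (array([ 0.46709601, -0.3111582 ]), [100.60459899902344, 141.1538848876953], np.float32(0.1830825))
tool [[0.0696, -0.049, 0.092], [0.0691, 0.0509, 0.092]]
scene (array([ 0.47123825, -0.31003497]), [100.70503997802734, 132.40621948242188], np.float32(0.1785858))
top (array([ 0.46707782, -0.31151074]), [101.95417785644531, 141.4666748046875], np.float32(0.17729843))
tool [[0.0696, -0.0484, 0.092], [0.0691, 0.0509, 0.092]]
15.5833 [ 0.46671009 -0.3112041   0.23601359] [ 0.18824271  0.11391461 -1.8519843 ]
```

View pics/w3.png

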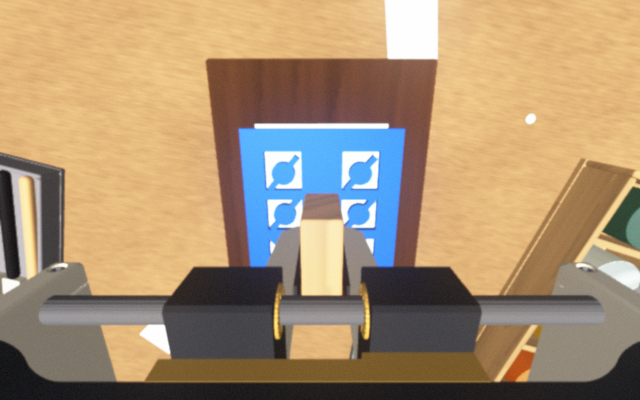

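The wrist view shows the sheet (edge at row 128, columns 240–405) parallel to the panel edge at row 125 and centred on it (255–388). The views agree, and the sheet sits square in the gripper. I'll do the final lowering, check and hand in.

```bash
python3 - <<'E'
from h import *
from station import r
r.line_to([.4667,-.3112,.2065],down(.178),.03,f_stop=8);r.pause(1)
print("top",rect(r.capture("top"),"blue",.1145,(420,200,570,330)))
o=r.get_obs();print(o["t"],o["tool_pos"],o["contact_force"],o["gripper_force"],abs(o["dq"]).max())
ok=abs(o["tool_pos"]-[.4667,-.3112,.2065]).max()<.002 and o["gripper_force"]>10
print(ok, r.sign_off() if ok else "")
E
```

```text
top (array([ 0.46706586, -0.311914  ]), [100.58523559570312, 141.1673583984375], np.float32(0.17345893))
17.7667 [ 0.46670347 -0.31121718  0.20650713] [-0.39255115 -0.2143246  -1.89849967] 14.999426901340485 0.0023609159486343875
the job is handed in; nothing more can be done
True None
```

I handed the job in at about 18 s with the stencil held still at 15 N, about 1 cm above the wet panel by the arm's position; the top camera put it within 1 mm of centre and 0.01 rad of the panel's edges, though the verdict was not reported back.

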